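Hold the angle bracket against the fence for bolting

TASK

Set the loose steel angle bracket on the jig's plywood bed, its flat holed face towards the fence and centred on it, and let go of it. Then push the black sprung grip to slide the shoe up until it shuts on the bracket and presses it flush against the fence with a steady 9 N or so, which is when the grip's carriage covers the first groove on the shoe's tail but has not reached the second; never run the spring solid. The job finishes while you are still holding the grip pushed like that, hand off the bracket, so that I can bolt it on from behind; leave the tools and bolts round about where they lie.

Things in the scene. Friction and masses are not known exactly. Their poses are not given: they have to be found in the camera images.
- bracket: the loose grey steel angle bracket, 0.3 kg (0.24 to 0.39): an upright plate 60 mm wide (y), 12 mm thick, 40 mm high, with a foot 10 mm thick that reaches 38 mm back from it, and a rib in each end of the corner. Origin in the middle of the underside: the holed flat face lies 25 mm along +x from it, the foot's back edge 25 mm along -x, the ends at y = +-30 mm; z up. It can be gripped across its ends (60 mm, at the plate) or by the plate's thickness.
- flat_face (a point): middle of the lower edge of the bracket's flat holed face (25 mm along bracket +x); axes as the bracket's
- fence: aluminium fence of the jig, 104 mm wide (y), 18 mm thick, 45 mm high, with two level slots for the bolts; it stands on the far end of the jig's plywood bed and cannot move. Origin at bed level in the middle of the foot of its face; +x points into the fence (the direction of pushing), so the bay in front of it lies at -x; z up. The bed is 110 mm wide, its top is 12 mm above the worktop and at z = 0 of the fence.
- shoe (a joint): the sliding shoe (jaw), m: an aluminium block 56 mm wide, 22 mm high, on a tail between two rails, running along fence x. At 0 its face is 105 mm before the fence face, at q it is 105 mm - q; limit 85 mm. Starts between 0 and 30 mm. Friction about 1 N; it stays where it is left.
- grip (a joint): how far the push grip is pushed along the shoe's tail towards the shoe's block against its spring, m: 0 at rest, 26 mm = spring solid, 0.6 N per mm, so the push on the shoe is 600 N/m times this value. It returns to 0 when let go. The first groove is reached at 11 mm, the second at 19 mm. Pushing the grip slides the shoe once its friction is overcome (about 2 mm of spring), then loads the bracket.
- post (a point): middle of the top of the black upright post of the push grip, 74 mm above the worktop; axes as the fence's. The post is 20 mm long (x), 24 mm wide (y) and 40 mm high, on a steel carriage 26x50x14 mm; it is free on both y sides and behind, and can be pinched across y from above or pushed from behind
- spanner_19: bystander: small steel open-end spanner, 158x39x8 mm, lying flat; origin in the middle of its underside
- tape_measure: bystander: yellow and black tape measure, 40x80x68 mm, upright; origin in the middle of its underside
- bolt_a: bystander: steel hex bolt, 18x42x16 mm, lying; origin in the middle of its underside
- bolt_b: bystander: steel hex bolt, 18x47x16 mm, lying; origin in the middle of its underside
Things that resemble listed ones, but are neither listed nor needed, are in the scene too. Of the things shaped like the bracket, the grey one is meant.

How it is judged:
By the outcome, as a careful person would: the job done as asked, in the order asked, and still so for the second after the job is handed in, while the arm keeps its last pose, push and grip.
It also fails if it takes over 51 s, if anything falls off the work surface, if the arm or the gripper's body presses on something with over 40 N, if the wrist force passes 120 N, or if a joint passes its speed limit or range.

ROBOT

A 6-joint arm with a two-finger parallel gripper is mounted at the origin on a cart in front of the work surface, level with it; the furniture and walls round the work are solid. World frame = base frame: x ahead of the robot, y to its left, z up, the work surface at z = 0. Lengths are in m, angles in rad, forces in N, time in s.
With the tool pointing down it reaches from about 0.35 to 0.775 m from the base axis. Payload 7.3 kg.
Tool frame: the origin (TCP) lies on the centre line of the jaws, within the pads' length; the fingertips stand 17 mm ahead of it and the grasp point (between the pads) lies 2 mm behind it (robot.tcp_to_tips is the distance from the TCP to the fingertips, in m); z points along the fingers, y is the line along which they close (so a half turn about z gives the same grasp; the last joint's range is limited). The gripper opens to 92 mm and grips with 3 to 60 N. Pads are 19 mm wide; open, the fingers measure 130 mm over their backs; the gripper's body (75 mm by 190 mm) begins 47 mm behind the grasp point.
Start: joints at [1.094, 0.342, 1.524, -0, 1.275, -0.146], TCP at [0.171, 0.497, 0.244] pointing down, gripper open.
Joint ranges: [-2.53, 2.53], [-0.77, 2.02], [0.04, 2.7], [-1, 4.14], [0.28, 2.66], [-3.11, 3.11]. Speed limits (rad/s): [2.57, 2.57, 3.14, 3.14, 3.14, 3.14].

INTERFACE

Orientations are given as [roll, pitch, yaw] about the fixed x, y, z axes, in that order (R = Rz(yaw) Ry(pitch) Rx(roll)).
In Python, from cell import robot gives the robot as it stands. The module is installed in compiled form; this text tells all that it offers.
- The arm moves only by the tool carry_out, never from a script. Its argument "commands" is a list of rows, each a list of 3 entries, a list of its own where there are three numbers: the shift along the tool's x, y, z in m, then the turn about the tool's z in rad, then the opening, from 0 (shut) to 1 (fully open). In form: [[[dx, dy, dz], yaw, claw], ...]. A call has 1 to 20 rows; each row shifts and turns the commanded pose from where the row before left it, along the tool's axes as they then stand; what a row does not reach is not made up. A row lasts 1/8 s, in which the tool goes at most 62.5 mm and 10.7 degrees, less where a joint would pass 70% of its speed; a pose out of reach is approached as far as the arm can. A call is refused whole if a number of a shift passes 0.0625 or a number of a turn 0.188, either way. A call with a gripper value outside its range is refused whole. The fingers move at their own pace and stop on an object; "newtons" is the grip in N (left out, the last holds). Time passes only in rows, so rows that do not move let the fingers close. It gives the time, the measured TCP pose, the force, the opening and the grip force at its end, in the units of the state.
- robot.observe(): the state, without advancing time (a new reading comes with each control period).
- robot.read_camera(name): name is "scene" or "top"; returns a dict with "pixels" (384x512x3 uint8, red, green, blue), "fx", "fy", "cx", "cy" (pixels), "view" (4x4, takes a point from world to camera coordinates). Camera axes: x right, y up, looking along -z (the intrinsics and any distortion apply to the point x, -y, -z); pixel columns grow to the right and rows downward; lengths in m; the calibration is good to about 2 mm. A picture is of the moment at which its call begins. There is no depth.
- robot.hand_in(): hands the job in; it is judged then, once.
Trained networks look in a picture, given as the dict that the camera call returned (one of the last four; its "shot" number tells which), for a name from the list of things; names that differ only in an ending like _2 or _b are one class to them, and where a whole thing is asked for, a point or a joint stands for the part that bears it (a point fixed in the world has none). Each returns a list of dicts, best first, with "p" (0 to 1); they miss things now and then, are a little off and sometimes report something else, mostly with a low value. They report only what shows in the picture. A call takes as long as a camera call. They do not tell look-alikes from the thing itself.
- robot.find_in(picture, name): "at" ([column, row] in pixels, amid what is visible of it).
- robot.tip_of(picture, name): "at" ([column, row] in pixels: a listed point, or the origin of a listed thing).
The state is a dict: "time": time; "qpos": joint angles; "qvel": joint speeds; "joint_efforts": joint torques, N m; "tool_pos": TCP position; "tool_rot": TCP orientation; "contact_force": force on the tool from outside, world axes, zero at the start; "torque": the same for the moment, N m; "opening": finger opening in m; "grip_force": force on a finger pad.
Only numpy, scipy, OpenCV 4.12 (cv2) and the standard library are available. Lean on these libraries where they do the work, as an engineer would, in place of code of your own. Each camera call takes 0.05 s, during which the arm holds its last target. There are 200 camera calls.

## Working session

There is one attempt and no reset: what is moved stays moved. The work goes in short steps, Python scripts to look and compute and a tool call to move; the robot and the scene stay as the last step left them, time stands still between calls to the robot, and variables do not carry over. Pictures are saved under pics/ and viewed, at most 13 in all, crops included, and the job is handed in when it is done.

Besides the shell and the picture viewer there is one more tool, called by a JSON object that holds its "name" and its "arguments", one argument or row to a line. carry_out: Moves the arm, as the interface text tells. Its arguments: {"type":"object","properties":{"commands":{"type":"array"},"newtons":{"type":"number"}},"required":["commands"]}

```bash
mkdir -p pics; cat > h.py <<'E'
import numpy as np, cv2
from cell import robot
def shot(n,save=None):
    p=robot.read_camera(n)
    if save: cv2.imwrite('pics/'+save,cv2.cvtColor(p['pixels'],cv2.COLOR_RGB2BGR))
    return p
def toworld(p,uv,z):
    V=np.array(p['view']);R=V[:3,:3];c=-R.T@V[:3,3]
    d=R.T@np.array([(uv[0]-p['cx'])/p['fx'],-(uv[1]-p['cy'])/p['fy'],-1])
    return c+d*(z-c[2])/d[2]
def topix(p,X):
    V=np.array(p['view']);q=V[:3,:3]@np.array(X)+V[:3,3]
    return np.array([p['cx']+p['fx']*q[0]/-q[2],p['cy']-p['fy']*q[1]/-q[2]])
E
python3 - <<'E'
from h import *
a=shot('scene');b=shot('top')
im=np.vstack([a['pixels'],b['pixels']])
cv2.imwrite('pics/a.png',cv2.cvtColor(a['pixels'],cv2.COLOR_RGB2BGR));cv2.imwrite('pics/b.png',cv2.cvtColor(b['pixels'],cv2.COLOR_RGB2BGR))
for k in a:
    if k!='pixels': print(k,a[k],b[k])
for p in (a,b):
  for n in ['bracket','flat_face','fence','shoe','grip','post','bolt_a','spanner_19','tape_measure']:
    print(n,[(np.round(r['at']),round(r['p'],2)) for r in robot.find_in(p,n)[:4]] if n not in('flat_face',) else '',[(np.round(r['at'],1),round(r['p'],2)) for r in robot.tip_of(p,n)[:4]] if n not in('shoe','grip') else '')
print(robot.observe())
E
```

```text
fx 407.78292261517294 370.58818170853647
fy 407.78292261517294 370.58818170853647
cx 249.0406749280022 252.08813823136632
cy 195.83951177898197 193.12004508343963
view [[ 0.79562168 -0.60536244 -0.02285741 -0.43898777]
 [ 0.24978079  0.29344225  0.92276823 -0.17437421]
 [-0.55190189 -0.73988375  0.38467692 -0.97284141]
 [ 0.          0.          0.          1.        ]] [[ 0.0137438  -0.9998367   0.01173367 -0.08840236]
 [ 0.98768164  0.01540414  0.15571669 -0.50867371]
 [-0.155872    0.009449    0.98773207 -1.32700692]
 [ 0.          0.          0.          1.        ]]
shot 1 2
bracket [(array([150., 190.]), 0.79), (array([186., 190.]), 0.7), (array([184., 203.]), 0.57)] [(array([151.6, 199.4]), 0.74), (array([187.9, 206.2]), 0.73), (array([184.8, 195.7]), 0.44), (array([238.5, 194. ]), 0.24)]
flat_face  [(array([152. , 199.4]), 0.82), (array([189.1, 193.8]), 0.64), (array([179.6, 205.2]), 0.61)]
fence [(array([282., 223.]), 0.6), (array([241., 203.]), 0.33)] [(array([276.8, 227.8]), 0.68)]
shoe [(array([244., 206.]), 0.76)] 
grip [(array([240., 206.]), 0.83)] 
post [(array([239., 
[... 1107 characters left out ...]
{'time': 1.6, 'qpos': array([ 1.09401066e+00,  3.41973455e-01,  1.52410162e+00, -4.90407590e-06,
        1.27542495e+00, -1.46009999e-01]), 'qvel': array([ 7.49578070e-04, -6.43907612e-05, -2.80215058e-04, -1.17053377e-03,
        3.43002289e-04,  1.16455195e-03]), 'joint_efforts': array([-1.91559426e-03, -4.31121755e+01, -2.44473284e+01,  7.15760677e-02,
        4.85486677e-02, -2.37698612e-05]), 'tool_pos': array([0.17049698, 0.49655279, 0.24375373]), 'tool_rot': array([3.14150170e+00, 1.81181620e-05, 2.81081841e+00]), 'contact_force': array([-0.08246054,  0.3123319 , -0.01701311]), 'torque': array([-0.04447476, -0.01836766, -0.02871869]), 'grip_force': 0.0, 'opening': 0.09214004972300378}
```

View pics/a.png

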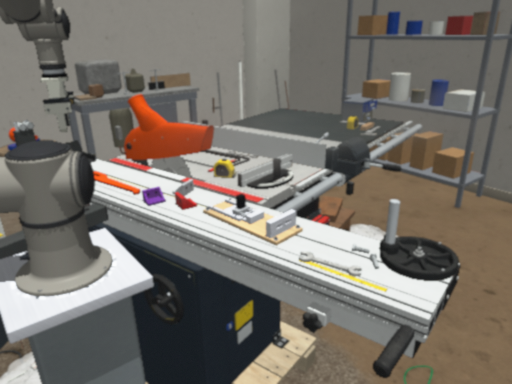

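View pics/b.png

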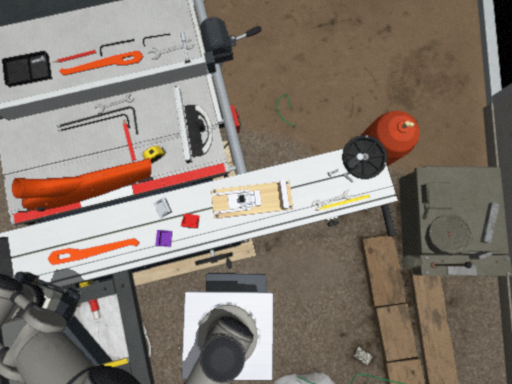

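Candidates for the bracket: grey at scene (185,187) / top (163,207), purple at scene (152,196) / top (163,238), and red at scene (186,201) / top (190,221). The grey one fits the description, so I'll enlarge it to confirm.

```bash
python3 - <<'E'
from h import *
a=cv2.imread('pics/a.png');b=cv2.imread('pics/b.png')
c1=cv2.resize(a[165:245,135:305],(800,376),interpolation=cv2.INTER_CUBIC)
c2=cv2.resize(b[175:255,140:300],(448,224),interpolation=cv2.INTER_CUBIC)
c3=cv2.resize(b[190:225,145:180],(224,224),interpolation=cv2.INTER_CUBIC)
out=np.zeros((600,800,3),np.uint8);out[:376]=c1;out[376:,:448]=c2;out[376:,460:684]=c3
cv2.imwrite('pics/c.png',out)
p=shot('top')
for uv,z in [((163,207),.02),((154,154),.03),((279.4,196.5),.012),((240,197),.074)]: print(uv,toworld(p,uv,z))
p=shot('scene')
for uv,z in [((185,187),.02),((276.8,227.8),.012),((238,193),.074)]: print(uv,toworld(p,uv,z))
E
```

```text
(163, 207) [0.45580536 0.24891059 0.02      ]
(154, 154) [0.655035   0.29068948 0.03      ]
(279.4, 196.5) [ 0.50311425 -0.1842099   0.012     ]
(240, 197) [ 0.48982955 -0.03740487  0.074     ]
(185, 187) [0.46072683 0.24250421 0.02      ]
(276.8, 227.8) [ 0.51216059 -0.17831851  0.012     ]
(238, 193) [ 0.49153249 -0.02851664  0.074     ]
```

View pics/c.png

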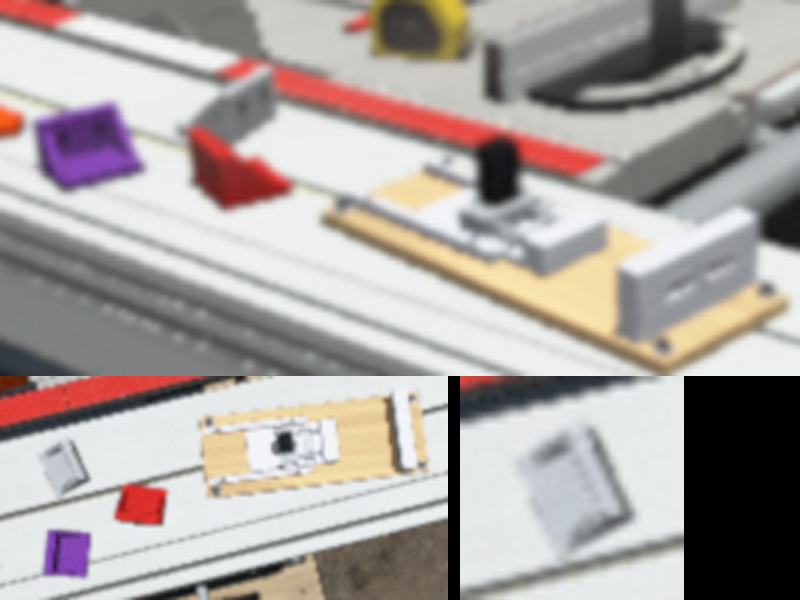

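The enlarged crop shows grey at (235,110) with its holed face towards the right, so its +x is about yaw -65°. Purple and red are decoys. I'll fit the bed and the bracket precisely.

```bash
cat >> h.py <<'E'
def pose(X,x,y,yaw,z0):
    c,s=np.cos(yaw),np.sin(yaw); X=np.atleast_2d(X)
    return np.c_[x+c*X[:,0]-s*X[:,1],y+s*X[:,0]+c*X[:,1],z0+X[:,2]]
def box(x0,x1,y0,y1,z0,z1):
    v=np.array([[x,y,z] for x in(x0,x1) for y in(y0,y1) for z in(z0,z1)])
    return v,[(0,1),(2,3),(4,5),(6,7),(0,2),(1,3),(4,6),(5,7),(0,4),(1,5),(2,6),(3,7)]
BR=[box(13,25,-30,30,0,40),box(-25,13,-30,30,0,10)]
FE=[box(0,18,-52,52,0,45)]
BED=[box(-200,18,-55,55,-12,0)]
def draw(im,p,boxes,ps,s,o,col):
    for v,E in boxes:
        q=[(topix(p,X)-o+.5)*s for X in pose(v/1000,*ps)]
        for i,j in E: cv2.line(im,tuple(np.int32(q[i])),tuple(np.int32(q[j])),col,1,cv2.LINE_AA)
def crop(p,o,w,h,s):
    return cv2.resize(cv2.cvtColor(p['pixels'][o[1]:o[1]+h,o[0]:o[0]+w],cv2.COLOR_RGB2BGR),(w*s,h*s),interpolation=cv2.INTER_CUBIC)
E
python3 - <<'E'
from h import *
t=shot('top');s=shot('scene')
hsv=cv2.cvtColor(t['pixels'],cv2.COLOR_RGB2HSV)
m=cv2.inRange(hsv,(12,50,120),(28,200,255));m[:, :205]=0;m[:,300:]=0;m[:170]=0;m[225:]=0
ys,xs=np.nonzero(m)
W=np.array([toworld(t,(x,y),.012)[:2] for x,y in zip(xs,ys)])
r=cv2.minAreaRect((W*1000).astype(np.float32));print(r,cv2.boxPoints(r))
# refined fence network estimates and bracket
for p in (t,s):
  for n,z in (('fence',.012),('bracket',0),('flat_face',0),('post',.074)):
    print(n,[(np.round(toworld(p,q['at'],z)[:2],4),round(q['p'],2)) for q in robot.tip_of(p,n)])
B=(.456,.248,np.radians(-65),0)
box_=cv2.boxPoints(r)/1000
F=(.503,-.184,np.radians(-84),.012)
k=8;o=(145,185);a=crop(t,o,45,40,k);draw(a,t,BR,B,k,o,(0,0,255))
o2=(165,170);b=crop(s,o2,45,40,k);draw(b,s,BR,B,k,o2,(0,0,255))
k=5;o3=(205,180);c=crop(t,o3,100,50,k)[:, :400] if 0 else crop(t,o3,100,50,4);draw(c,t,FE,F,4,o3,(0,0,255));draw(c,t,BED,F,4,o3,(0,255,0))
o4=(200,180);d=crop(s,o4,100,65,4);draw(d,s,FE,F,4,o4,(0,0,255));draw(d,s,BED,F,4,o4,(0,255,0))
out=np.zeros((600,800,3),np.uint8)
out[:320,:360]=a;out[:320,380:740]=b;out[330:530,:400]=c;out[330:590,400:800]=d
cv2.imwrite('pics/d.png',out)
E
```

```text
((522.8429565429688, -74.92596435546875), (169.9457550048828, 300.54168701171875), 7.881935119628906) [[ 418.0659     62.272713]
 [ 459.27985  -235.42969 ]
 [ 627.62     -212.12463 ]
 [ 586.40607    85.57776 ]]
fence [(array([ 0.5074, -0.1887]), 0.54)]
bracket [(array([0.3926, 0.1509]), 0.77), (array([0.3412, 0.2409]), 0.76), (array([0.4559, 0.2515]), 0.54)]
flat_face [(array([0.3723, 0.1396]), 0.82), (array([0.3387, 0.2567]), 0.77), (array([0.4691, 0.233 ]), 0.7), (array([0.4583, 0.2411]), 0.48)]
post [(array([ 0.5021, -0.0339]), 0.54)]
fence [(array([ 0.5178, -0.1831]), 0.92)]
bracket [(array([0.3315, 0.2379]), 0.78), (array([0.4527, 0.2363]), 0.72)]
flat_face [(array([0.3365, 0.2641]), 0.73), (array([0.4473, 0.2059]), 0.57), (array([0.3932, 0.1636]), 0.46)]
post [(array([ 0.4768, -0.036 ]), 0.58)]
```

View pics/d.png

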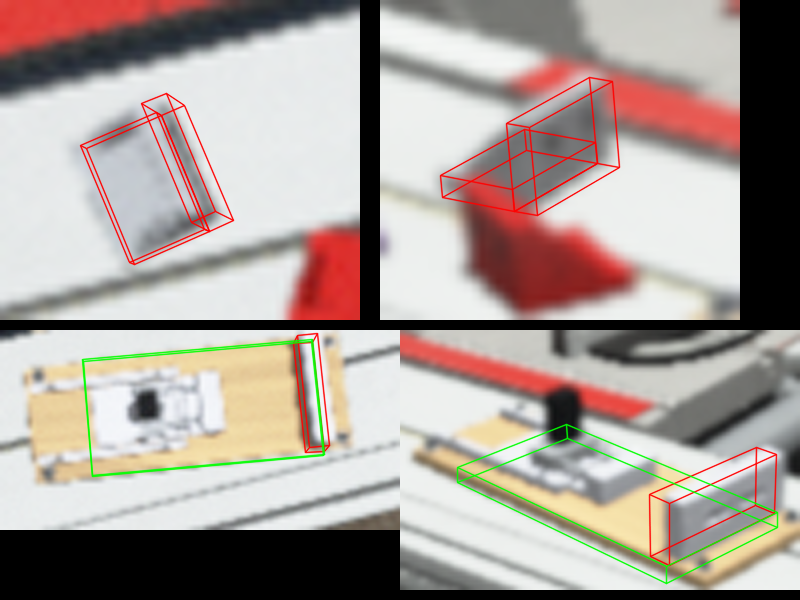

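```bash
cat > fit.py <<'E'
from h import *
from scipy.optimize import minimize
def hullmask(p,boxes,ps,S=4):
    m=np.zeros((384*S,512*S),np.uint8)
    for v,E in boxes:
        q=np.array([topix(p,X) for X in pose(v/1000,*ps)])
        cv2.fillConvexPoly(m,cv2.convexHull(np.int32(np.round((q+.5)*S*16))),255,shift=4,lineType=cv2.LINE_AA)
    return cv2.resize(m,(512,384),interpolation=cv2.INTER_AREA)/255.
def fit(pics,imgs,valids,boxes,x0,z,step=(.004,.004,.06)):
    def cost(v):
        c=0
        for p,I,ok in zip(pics,imgs,valids):
            m=hullmask(p,boxes,(*v,z)); ring=(cv2.dilate(m,np.ones((7,7)))-m)*ok; mi=m*ok
            # model: piecewise-constant bg, bracket darker: penalise bg-like inside and non-bg outside
            c+= (ring*I).sum()-(mi*I).sum()
        return c
    x0=np.array(x0);best=None
    r=minimize(cost,x0,method='Nelder-Mead',options=dict(initial_simplex=[x0]+[x0+np.eye(3)[i]*step[i] for i in range(3)],xatol=1e-4,fatol=1e-3,maxiter=300))
    return r.x,r.fun
E
python3 - <<'E'
from fit import *
t=shot('top');s=shot('scene')
def darkness(p,bgv):
    g=cv2.cvtColor(p['pixels'],cv2.COLOR_RGB2GRAY).astype(float); return np.clip((bgv-g)/30,0,1)-.35
def ok(p):
    h=cv2.cvtColor(p['pixels'],cv2.COLOR_RGB2HSV); return 1.-cv2.dilate(cv2.inRange(h,(0,90,0),(180,255,255)),np.ones((3,3)))/255
g=cv2.cvtColor(t['pixels'],cv2.COLOR_RGB2GRAY);print(g[196:222:2,150:178:2])
bt=np.median(g[200:212,178:185]);g2=cv2.cvtColor(s['pixels'],cv2.COLOR_RGB2GRAY);bs=np.median(g2[185:195,205:215]);print(bt,bs)
B0=(.458,.252,np.radians(-64))
for P in ([t],[s],[t,s]):
    I=[darkness(p,bt if p is t else bs) for p in P]
    x,f=fit(P,I,[ok(p) for p in P],BR,B0,0);print(x[:2],np.degrees(x[2]),f)
# bed
h=cv2.cvtColor(t['pixels'],cv2.COLOR_RGB2HSV);m=cv2.inRange(h,(12,50,120),(28,200,255))
m[:178]=0;m[222:]=0;m[:,:205]=0;m[:,300:]=0
ys,xs=np.nonzero(m)
W=[]
for c in range(214,290,2):
    r=np.nonzero(m[:,c])[0]
    if len(r)>1: W.append((toworld(t,(c,r[0]-.5),.012)[:2],toworld(t,(c,r[-1]+.5),.012)[:2]))
W=np.array(W)
L=[]
for i in (0,1):
    l=cv2.fitLine(W[:,i].astype(np.float32),cv2.DIST_HUBER,0,.001,.001).ravel();l=l*(-np.sign(l[1])) if 0 else l
    sg=-np.sign(l[1]);print('edge',np.degrees(np.arctan2(sg*l[1],sg*l[0])),l[2:],'x at y=-.1:',l[2]+l[0]/l[1]*(-.1-l[3]))
x,f=fit([t],[darkness(t,bt)],[ok(t)],BR,B0,0)
E
```

```text
[[174 217 228 229 231 232 230 227 232 232 234 232 233 232]
 [232 232 232 230 232 216 210 195 201 233 232 234 233 233]
 [231 232 231 226 182 140 183 207 127 231 233 234 234 236]
 [232 230 221 169 130 152 190 201 152 196 234 234 233 235]
 [232 233 206 194 195 201 197 190 190 137 230 232 234 233]
 [232 232 227 205 201 201 198 190 201 148 220 235 234 234]
 [232 232 231 206 200 200 199 199 196 190 161 230 234 233]
 [233 235 234 205 201 200 201 200 196 205 135 219 233 233]
 [233 234 233 224 201 202 202 166 161 110 111 206 234 234]
 [232 232 232 234 208 199 171 138 112 183 230 235 232 227]
 [231 232 232 233 226 205 156 182 226 227 210 190 135 121]
 [232 232 233 232 230 199 195 190 136 117 140 163 199 221]
 [232 226 207 191 135 121 137 164 198 221 231 232 234 234]]
234.0 134.0
[0.45815539 0.25430512] -65.43480282522894 -164.35549019607845
[0.46378555 0.27013296] -59.834885184882715 -61.79967320261438
[0.4578035  0.25418197] -64.7493479576742 -220.92627450980393
edge -82.30403 [ 0.5435771  -0.05788415] x at y=-.1: 0.54926836
edge -81.896095 [ 0.4347514  -0.05820094] x at y=-.1: 0.44070318
```

```bash
python3 - <<'E'
from h import *
t=shot('top');s=shot('scene')
B=(.458,.254,np.radians(-65.2),0);yaw=np.radians(-82.1)
F=(.5067,-.184,yaw,.012)
d=np.array([np.cos(yaw),np.sin(yaw)])
out=np.zeros((600,800,3),np.uint8)
SH=[box(-105,-105,-28,28,0,22)]
PO=[box(-162,-142,-12,12,22,62)]
def panel(p,o,w,h,k,at,fs):
    c=crop(p,o,w,h,k)
    for bx,ps,col in fs: draw(c,p,bx,ps,k,o,col)
    out[at[1]:at[1]+h*k,at[0]:at[0]+w*k]=c
R=(0,0,255);G=(0,255,0)
panel(t,(145,190),32,28,8,(0,0),[(BR,B,R)])
panel(s,(168,172),34,28,8,(260,0),[(BR,B,R)])
panel(t,(220,180),80,38,5,(0,230),[(FE,F,R),(PO,F,G)])
panel(s,(222,180),80,64,5,(400,230),[(FE,F,R),(PO,F,G)])
cv2.imwrite('pics/e.png',out)
E
```

```text
(no output)
```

View pics/e.png

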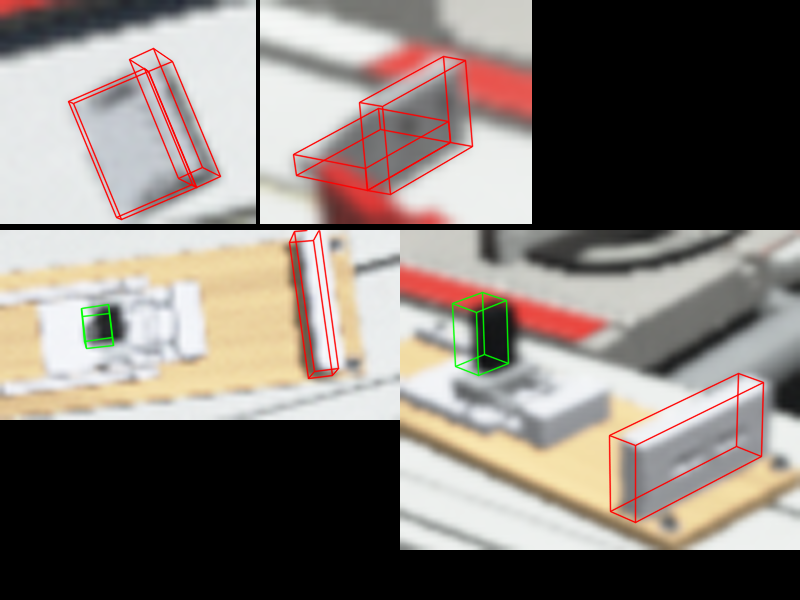

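Bracket fits at (0.458, 0.254), yaw -65.2°. The fence fits at about (0.5075, -0.186), yaw -82.1°. First I'll turn the tool, then move above the bracket.

{"name": "carry_out", "arguments": {
  "commands": [
    [[0, 0, 0], 0.1614, 1],
    [[0, 0, 0], 0.1614, 1],
    [[0, 0, 0], 0.1614, 1],
    [[0, 0, 0], 0.1614, 1],
    [[0, 0, 0], 0.1614, 1],
    [[-0.0354, 0.0159, 0.0144], 0, 1],
    [[-0.0354, 0.0159, 0.0144], 0, 1],
    [[-0.0354, 0.0159, 0.0144], 0, 1],
    [[-0.0354, 0.0159, 0.0144], 0, 1],
    [[-0.0354, 0.0159, 0.0144], 0, 1],
    [[-0.0354, 0.0159, 0.0144], 0, 1],
    [[-0.0354, 0.0159, 0.0144], 0, 1],
    [[-0.0354, 0.0159, 0.0144], 0, 1],
    [[-0.0354, 0.0159, 0.0144], 0, 1],
    [[-0.0354, 0.0159, 0.0144], 0, 1],
    [[0, 0, 0], 0, 1]
  ]
}}

```text
time: 4.4
tool_pos: [0.462, 0.2391, 0.098]
tool_rot: [-3.134, -0.0, 2.0]
contact_force: [-5.1, -4.9, 0.6]
opening: 0.0921
grip_force: 0.0
```

```bash
python3 - <<'E'
from h import *
s=shot('scene');t=shot('top')
o=robot.observe();print(o['tool_pos'],o['tool_rot'],o['contact_force'])
out=np.zeros((600,800,3),np.uint8)
out[:300,:400]=crop(s,(140,140),100,75,4);out[:300,400:]=crop(t,(130,170),100,75,4)
cv2.imwrite('pics/f.png',out[:300])
E
```

```text
[0.46182721 0.24026148 0.09864275] [-3.13605107e+00 -2.94367075e-04  2.00153674e+00] [-5.56073924 -5.09422384 -0.1529155 ]
```

View pics/f.png

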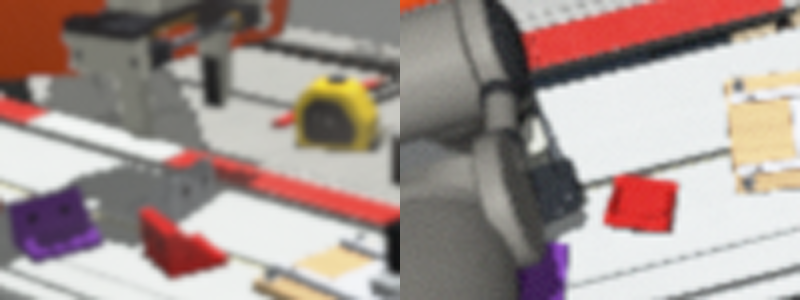

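```bash
python3 - <<'E'
from h import *
s=shot('scene');t=shot('top')
o=robot.observe();print(o['contact_force'],o['torque'],o['qpos'])
out=np.zeros((600,800,3),np.uint8)
out[:,:400]=crop(s,(100,20),133,200,3)[:,:][:600,:400] if 0 else cv2.copyMakeBorder(crop(s,(100,20),133,200,3),0,0,0,1,cv2.BORDER_CONSTANT)
out[:,400:]=cv2.copyMakeBorder(crop(t,(90,110),133,200,3),0,0,0,1,cv2.BORDER_CONSTANT)
cv2.imwrite('pics/g.png',out)
E
```

```text
[-4.48765529 -5.10886358  0.05848756] [-0.48187082  0.45016479 -0.36600733] [ 3.33412770e-01  5.00305233e-01  1.72169655e+00 -3.56853652e-04
  9.24532239e-01 -9.79089445e-02]
```

View pics/g.png

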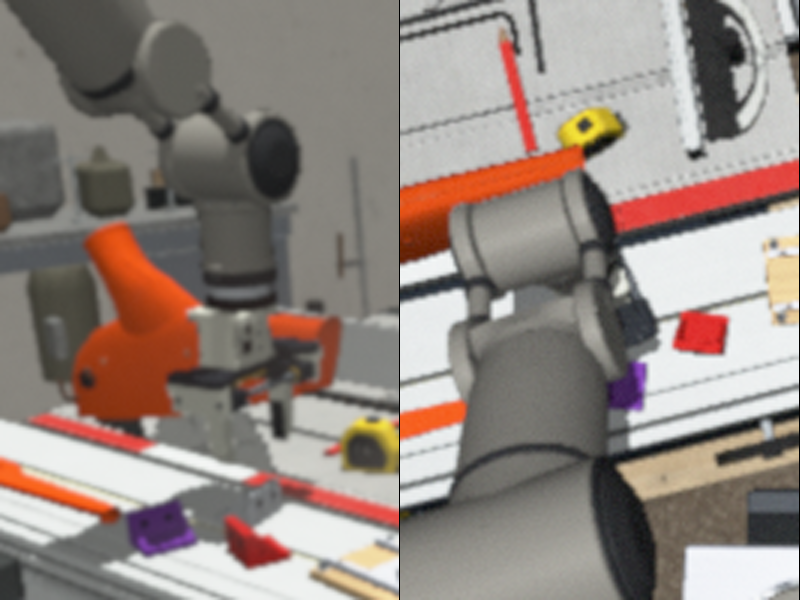

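The gripper body's +y end touches the orange guard: the force is about 7 N, and in the picture the body is at (270,350) against the orange. An end grasp doesn't fit here. I'll back off, turn 90°, grip the plate by its thickness, carry it to open table, and regrasp across the ends there.

{"name": "carry_out", "arguments": {
  "commands": [
    [[0, -0.02, -0.01], 0, 1],
    [[0, -0.02, -0.01], 0, 1],
    [[0, 0, 0], -0.1745, 0.6],
    [[0, 0, 0], -0.1745, 0.6],
    [[0, 0, 0], -0.1745, 0.6],
    [[0, 0, 0], -0.1745, 0.6],
    [[0, 0, 0], -0.1745, 0.6],
    [[0, 0, 0], -0.1745, 0.6],
    [[0, 0, 0], -0.1745, 0.6],
    [[0, 0, 0], -0.1745, 0.6],
    [[0, 0, 0], -0.1745, 0.6],
    [[0, 0, 0], 0, 0.6]
  ]
}}

```text
time: 6.1
tool_pos: [0.4272, 0.2252, 0.1198]
tool_rot: [3.142, 0.0, -2.71]
contact_force: [0.6, 0.5, -0.4]
opening: 0.0552
grip_force: 0.0
```

```bash
python3 - <<'E'
from h import *
o=robot.observe();print(o['tool_pos'],o['tool_rot'],o['contact_force'],o['qpos'])
psi=o['tool_rot'][2];c,s=np.cos(psi),np.sin(psi)
d=np.array([.466,.2367])-o['tool_pos'][:2]
print(np.degrees(psi)%360,'dx',d@[c,s],'dy',d@[s,-c])
t=shot('top');sc=shot('scene')
for p in(t,sc):print([(np.round(toworld(p,q['at'],0)[:2],4),round(q['p'],2)) for q in robot.tip_of(p,'bracket')])
E
```

```text
[0.42715933 0.2252027  0.11978023] [ 3.14155473e+00  2.61911839e-04 -2.71046975e+00] [ 0.62751946  0.45856148 -0.3747648 ] [ 3.26254664e-01  4.10681142e-01  1.80793228e+00  8.16930036e-05
  9.22722729e-01 -1.67571388e+00]
204.70152304799882 dx -0.040091249903372414 dy -0.005785912641830197
[(array([0.3957, 0.1435]), 0.63), (array([0.3365, 0.231 ]), 0.51)]
[(array([0.4109, 0.1475]), 0.81), (array([0.4639, 0.2567]), 0.61), (array([0.5877, 0.1141]), 0.44)]
```

{"name": "carry_out", "arguments": {
  "commands": [
    [[-0.02, -0.003, 0], 0, 0.6],
    [[-0.02, -0.003, 0], 0, 0.6],
    [[0, 0, 0.03], 0, 0.6],
    [[0, 0, 0.03], 0, 0.6],
    [[0, 0, 0.0285], 0, 0.6],
    [[0, 0, 0], 0, 0.6]
  ],
  "newtons": 25
}}

```text
time: 7.05
tool_pos: [0.465, 0.2361, 0.0298]
tool_rot: [3.141, -0.003, -2.71]
contact_force: [0.0, 0.6, -0.3]
opening: 0.055
grip_force: 0.0
```

{"name": "carry_out", "arguments": {
  "commands": [
    [[0, 0, 0], 0, 0],
    [[0, 0, 0], 0, 0],
    [[0, 0, 0], 0, 0],
    [[0, 0, 0], 0, 0],
    [[0, 0, 0], 0, 0],
    [[0, 0, 0], 0, 0],
    [[0, 0, 0], 0, 0]
  ]
}}

```text
time: 7.92
tool_pos: [0.466, 0.2367, 0.0315]
tool_rot: [3.141, 0.0, -2.709]
contact_force: [-2.1, 0.9, 4.4]
opening: 0.0122
grip_force: 24.9
```

{"name": "carry_out", "arguments": {
  "commands": [
    [[0, 0, -0.02], 0, 0],
    [[0, 0, -0.04], 0, 0],
    [[0.0052, -0.0286, 0], 0, 0],
    [[0.0052, -0.0286, 0], 0, 0],
    [[0.0051, -0.0286, 0], 0, 0],
    [[0.0051, -0.0286, 0], 0, 0],
    [[0.0051, -0.0285, 0], 0, 0],
    [[0, 0, 0], 0.1475, 0],
    [[0, 0, 0], 0.1475, 0],
    [[0, 0, 0.03], 0, 0],
    [[0, 0, 0.02], 0, 0],
    [[0, 0, 0.009], 0, 0],
    [[0, 0, 0], 0, 0]
  ]
}}

```text
time: 9.55
tool_pos: [0.5023, 0.0959, 0.0319]
tool_rot: [3.142, -0.001, -3.004]
contact_force: [-0.2, -0.2, -3.5]
opening: 0.0115
grip_force: 25.0
```

{"name": "carry_out", "arguments": {
  "commands": [
    [[0, 0, 0.001], 0, 0],
    [[0, 0, 0], 0, 0.6],
    [[0, 0, 0], 0, 0.6],
    [[0, 0, 0], 0, 0.6],
    [[0, 0, 0], 0, 0.6],
    [[0, 0, -0.03], 0, 0.6],
    [[0, 0, -0.04], 0, 0.6],
    [[0, 0, 0], 0.1745, 1],
    [[0, 0, 0], 0.1745, 1],
    [[0, 0, 0], 0.1745, 1],
    [[0, 0, 0], 0.1745, 1],
    [[0, 0, 0], 0.1745, 1],
    [[0, 0, 0], 0.1745, 1],
    [[0, 0, 0], 0.1745, 1],
    [[0, 0, 0], 0.1745, 1],
    [[0, 0, 0], 0.1745, 1],
    [[0, 0, 0], 0, 1]
  ]
}}

```text
time: 11.68
tool_pos: [0.5025, 0.096, 0.1014]
tool_rot: [3.141, -0.0, 1.71]
contact_force: [0.7, -0.0, 0.3]
opening: 0.0918
grip_force: 0.0
```

```bash
python3 - <<'E'
from h import *
o=robot.observe();print(o['tool_pos'],np.degrees(o['tool_rot'][2]),o['contact_force'],o['qpos'][5])
s=shot('scene');t=shot('top')
B=(.5,.115,np.radians(-82.1),0);F=(.5075,-.186,np.radians(-82.1),.012)
out=np.zeros((560,800,3),np.uint8)
c=crop(s,(180,160),133,93,6);draw(c,s,BR,B,6,(180,160),(0,0,255));draw(c,s,FE,F,6,(180,160),(0,255,0))
out[:558,:798]=c
cv2.imwrite('pics/i.png',out)
E
```

```text
[0.50253885 0.09598081 0.10137087] 97.99749825272009 [ 0.71654547 -0.00631783  0.32233145] -0.10081123387131814
```

View pics/i.png

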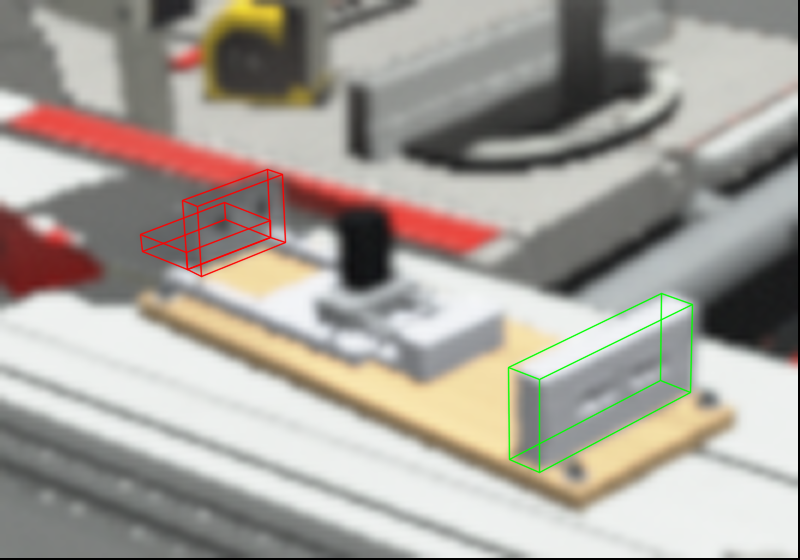

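The bracket stands where planned: the red model matches at (215,225). Next is the grasp across the ends, 13 mm ahead of its origin.

{"name": "carry_out", "arguments": {
  "commands": [
    [[0.006, 0, 0.03], 0, 1],
    [[0, 0, 0.03], 0, 1],
    [[0, 0, 0.0114], 0, 1],
    [[0, 0, 0], 0, 1],
    [[0, 0, 0], 0, 0],
    [[0, 0, 0], 0, 0],
    [[0, 0, 0], 0, 0],
    [[0, 0, 0], 0, 0],
    [[0, 0, 0], 0, 0],
    [[0, 0, 0], 0, 0]
  ]
}}

```text
time: 13.02
tool_pos: [0.5015, 0.1019, 0.0302]
tool_rot: [-3.141, 0.0, 1.709]
contact_force: [-2.8, -0.7, 5.3]
opening: 0.0596
grip_force: 25.0
```

```bash
python3 - <<'E'
from h import *
t=shot('top');s=shot('scene')
yaw=np.radians(-82.1);d=np.array([np.cos(yaw),np.sin(yaw)]);n=np.array([-d[1],d[0]]);f=np.array([.5085,-.187])
for uv,z in [((250.8,223.5),.012),((263.8,217.5),.012),((263.8,210.3),.034),((250.8,215),.034)]:
    w=toworld(s,uv,z)[:2]-f;print('shoe face local mm',1000*w@d,1000*w@n)
o=robot.observe();print(o['tool_pos'],o['opening'],o['contact_force'])
E
```

```text
shoe face local mm -79.51382779838285 -24.39188839943776
shoe face local mm -78.86681099761468 28.572373218524806
shoe face local mm -80.10373832101642 30.190975263266054
shoe face local mm -85.73305399982502 -17.422166196749522
[0.50146577 0.10188421 0.03019154] 0.05996567964207264 [-1.95804708 -0.29820176  5.49816483]
```

{"name": "carry_out", "arguments": {
  "commands": [
    [[0, 0, -0.04], 0, 0],
    [[0, 0, -0.05], 0, 0],
    [[-0.0267, -0.0033, 0], 0, 0],
    [[-0.0445, -0.0055, 0], 0, 0],
    [[-0.0445, -0.0055, 0], 0, 0],
    [[-0.0445, -0.0055, 0], 0, 0],
    [[-0.0445, -0.0055, 0], 0, 0],
    [[-0.0357, -0.0043, 0], 0, 0],
    [[-0.0267, -0.0033, 0], 0, 0],
    [[0, 0, 0.03], 0, 0],
    [[0, 0, 0.03], 0, 0],
    [[0, 0, 0.014], 0, 0],
    [[0, 0, 0], 0, 0]
  ]
}}

```text
time: 14.75
tool_pos: [0.5053, -0.1668, 0.0449]
tool_rot: [-3.14, -0.001, 1.709]
contact_force: [-0.9, -0.2, -3.2]
opening: 0.0598
grip_force: 25.0
```

```bash
python3 - <<'E'
from h import *
o=robot.observe();print(o['tool_pos'],o['tool_rot'],o['opening'],o['contact_force'])
s=shot('scene');t=shot('top')
F=(.5085,-.187,np.radians(-82.1),.012);B=(*pose([[-.033,0,0]],*F)[0][:2],F[2],.016)
out=np.zeros((560,800,3),np.uint8)
o_=(230,170);out[:560,:560]=cv2.resize(crop(s,o_,70,70,8),(560,560))
c=crop(t,(255,170),40,60,6);out[:360,560:800]=c
c=out[:560,:560].copy();out[:560,:560]=c
cv2.imwrite('pics/j.png',out)
E
```

```text
[ 0.50532171 -0.16683944  0.04493757] [-3.13981338e+00 -1.32191540e-03  1.70893031e+00] 0.05975881511424065 [-0.85105543 -0.24883172 -3.22735036]
```

View pics/j.png

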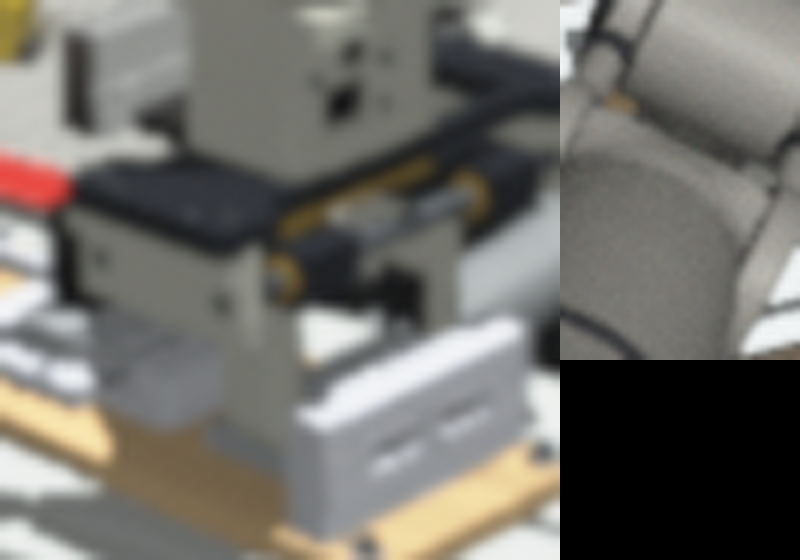

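{"name": "carry_out", "arguments": {
  "commands": [
    [[0, 0, 0.003], 0, 0],
    [[0, 0, 0], 0, 0],
    [[0, 0, 0], 0, 0.9],
    [[0, 0, 0], 0, 0.9],
    [[0, 0, 0], 0, 0.9],
    [[0, 0, 0], 0, 0.9],
    [[0, 0, -0.04], 0, 0.9],
    [[0, 0, -0.05], 0, 0.9],
    [[0.04, 0, -0.01], 0, 0.9],
    [[0.04, 0, 0], 0, 0.7],
    [[0.03, 0, 0], 0, 0.5],
    [[0, 0, 0], 0, 0.5]
  ]
}}

```text
time: 16.35
tool_pos: [0.4903, -0.0566, 0.143]
tool_rot: [-3.141, -0.0, 1.712]
contact_force: [-0.3, 0.0, 0.0]
opening: 0.0571
grip_force: 0.0
```

```bash
python3 - <<'E'
from h import *
o=robot.observe();print(o['tool_pos'],o['tool_rot'],o['opening'],o['contact_force'])
s=shot('scene','s1.png');t=shot('top')
F=(.5085,-.187,np.radians(-82.1),.012);B=(*pose([[-.033,0,0]],*F)[0][:2],F[2],.012)
PO=[box(-157,-137,-12,12,22,62)]
out=np.zeros((560,800,3),np.uint8)
o_=(228,170);c=crop(s,o_,75,70,8);draw(c,s,BR,B,8,o_,(0,0,255));draw(c,s,FE,F,8,o_,(0,255,0));draw(c,s,PO,F,8,o_,(255,255,0));out[:,:560]=c[:,:560]
c=crop(t,(255,170),40,60,6);draw(c,t,BR,B,6,(255,170),(0,0,255));draw(c,t,FE,F,6,(255,170),(0,255,0));out[:360,560:800]=c
cv2.imwrite('pics/k.png',out)
E
```

```text
[ 0.49027703 -0.05661382  0.14296232] [-3.14143817e+00 -3.03007813e-04  1.71157757e+00] 0.05711663898846331 [-0.3140141   0.02927705  0.01320819]
```

View pics/k.png

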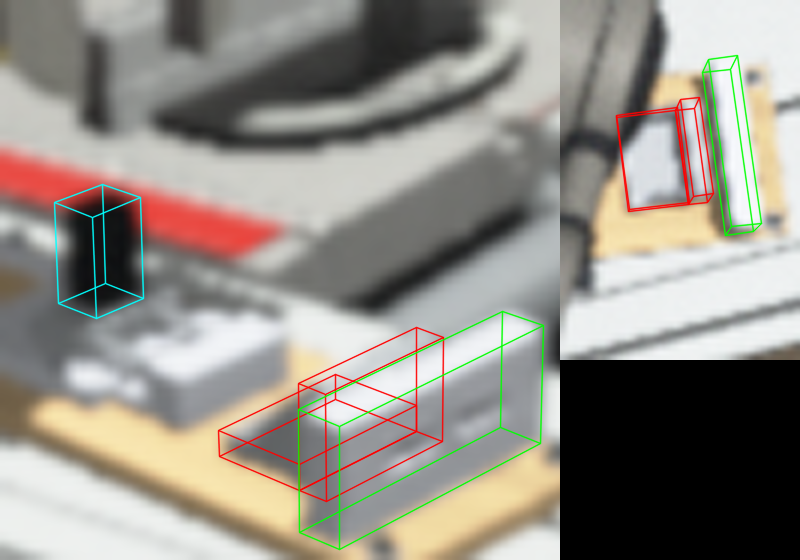

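```bash
python3 - <<'E'
from h import *
F=(.5085,-.187,np.radians(-82.1),.012)
def prof(p,lx,z,ys):
    g=cv2.cvtColor(p['pixels'],cv2.COLOR_RGB2HSV).astype(np.float32)
    acc=[]
    for x in lx:
        q=np.array([topix(p,X) for X in pose(np.c_[np.full(len(ys),x),ys,np.full(len(ys),z)]/1000,*F)],np.float32)
        acc.append(cv2.remap(g,q[:,0:1],q[:,1:2],cv2.INTER_LINEAR)[:,0,1])
    return np.mean(acc,0)
for nm in('top','scene'):
    p=shot(nm);ys=np.arange(-66,67,3.)
    print(nm,'fence sat');print(dict(zip(ys.astype(int),prof(p,[7,9,11],45,ys).astype(int))))
    print('bracket foot');print(dict(zip(ys.astype(int),prof(p,[-52,-48,-44],10,ys).astype(int))))
    print('bed');ys=np.arange(-75,76,3.);print(dict(zip(ys.astype(int),prof(p,[-70,-66],0,ys).astype(int))))
    print('yaw: shoe');
E
```

```text
top fence sat
{np.int64(-66): np.int64(4), np.int64(-63): np.int64(4), np.int64(-60): np.int64(40), np.int64(-57): np.int64(39), np.int64(-54): np.int64(21), np.int64(-51): np.int64(7), np.int64(-48): np.int64(5), np.int64(-45): np.int64(4), np.int64(-42): np.int64(5), np.int64(-39): np.int64(5), np.int64(-36): np.int64(5), np.int64(-33): np.int64(5), np.int64(-30): np.int64(5), np.int64(-27): np.int64(5), np.int64(-24): np.int64(5), np.int64(-21): np.int64(5), np.int64(-18): np.int64(5), np.int64(-15): np.int64(5), np.int64(-12): np.int64(5), np.int64(-9): np.int64(5), np.int64(-6): np.int64(5), np.int64(-3): np.int64(5), np.int64(0): np.int64(5), np.int64(3): np.int64(5), np.int64(6): np.int64(6), np.int64(9): np.int64(5), np.int64(12): np.int64(5), np.int64(15): np.int64(5), np.int64(18): np.int64(5), np.int64(21): np.int64(6), np.int64(24): np.int64(5), np.int64(27): np.int64(5), np.int64(30): np.int64(6), np.int64(33): np.int64(6), np.int64(36): np.int64(6), np.int64(39): np.int64(5), np.int64(42): np.int64(5), np.int64(45): np.int64(5), np.int64(48): np.int64(4), np.int64(51): 
[... 6148 characters left out ...]
t64(30), np.int64(3): np.int64(33), np.int64(6): np.int64(38), np.int64(9): np.int64(41), np.int64(12): np.int64(44), np.int64(15): np.int64(45), np.int64(18): np.int64(38), np.int64(21): np.int64(31), np.int64(24): np.int64(23), np.int64(27): np.int64(18), np.int64(30): np.int64(14), np.int64(33): np.int64(8), np.int64(36): np.int64(9), np.int64(39): np.int64(7), np.int64(42): np.int64(5), np.int64(45): np.int64(7), np.int64(48): np.int64(7), np.int64(51): np.int64(8), np.int64(54): np.int64(9), np.int64(57): np.int64(8), np.int64(60): np.int64(8), np.int64(63): np.int64(8), np.int64(66): np.int64(8), np.int64(69): np.int64(8), np.int64(72): np.int64(8), np.int64(75): np.int64(9)}
yaw: shoe
```

Top view puts the bracket within about 1.5 mm of centre, so it stays. Now I'll pinch the post.

{"name": "carry_out", "arguments": {
  "commands": [
    [[0.0134, -0.0004, 0], 0, 0.6],
    [[0, 0, 0.03], 0, 0.6],
    [[0, 0, 0.03], 0, 0.6],
    [[0, 0, 0.025], 0, 0.6],
    [[0, 0, 0], 0, 0.6],
    [[0, 0, 0], 0, 0],
    [[0, 0, 0], 0, 0],
    [[0, 0, 0], 0, 0],
    [[0, 0, 0], 0, 0],
    [[0, 0, 0], 0, 0],
    [[0, 0, 0], 0, 0]
  ],
  "newtons": 20
}}

```text
time: 17.92
tool_pos: [0.4882, -0.045, 0.0584]
tool_rot: [-3.142, 0.0, 1.709]
contact_force: [-3.2, -0.7, 5.6]
opening: 0.0237
grip_force: 20.0
```

{"name": "carry_out", "arguments": {
  "commands": [
    [[0, -0.0005, 0], 0, 0],
    [[-0.003, 0, 0], 0, 0],
    [[-0.003, 0, 0], 0, 0],
    [[-0.003, 0, 0], 0, 0],
    [[-0.003, 0, 0], 0, 0],
    [[-0.003, 0, 0], 0, 0],
    [[-0.003, 0, 0], 0, 0],
    [[-0.003, 0, 0], 0, 0],
    [[-0.003, 0, 0], 0, 0],
    [[0, 0, 0], 0, 0],
    [[0, 0, 0], 0, 0]
  ],
  "newtons": 40
}}

```text
time: 19.3
tool_pos: [0.4914, -0.0687, 0.0584]
tool_rot: [3.141, -0.0, 1.709]
contact_force: [-2.2, 2.1, 6.1]
opening: 0.0239
grip_force: 40.0
```

{"name": "carry_out", "arguments": {
  "commands": [
    [[-0.002, 0, 0], 0, 0],
    [[-0.002, 0, 0], 0, 0],
    [[-0.002, 0, 0], 0, 0],
    [[-0.002, 0, 0], 0, 0],
    [[0, 0, 0], 0, 0],
    [[0, 0, 0], 0, 0]
  ]
}}

```text
time: 20.05
tool_pos: [0.4925, -0.0765, 0.0584]
tool_rot: [3.141, -0.0, 1.709]
contact_force: [-1.5, 2.6, 7.4]
opening: 0.0236
grip_force: 40.0
```

```bash
python3 - <<'E'
from h import *
for i in range(3):
    s=shot('scene');o=robot.observe();print(o['tool_pos'],o['contact_force'])
E
```

```text
[ 0.4924882  -0.07646141  0.05837365] [-1.80666461  1.98179099  7.35106616]
[ 0.49247698 -0.076452    0.05836456] [-1.51091761  2.02598781  6.95214132]
[ 0.49249763 -0.07647675  0.05837531] [-1.70433779  2.68865786  7.38505146]
```

{"name": "carry_out", "arguments": {
  "commands": [
    [[-0.002, 0, 0], 0, 0],
    [[-0.002, 0, 0], 0, 0],
    [[-0.002, 0, 0], 0, 0],
    [[0, 0, 0], 0, 0],
    [[0, 0, 0], 0, 0]
  ]
}}

```text
time: 20.82
tool_pos: [0.4932, -0.082, 0.0584]
tool_rot: [3.141, -0.001, 1.709]
contact_force: [-2.1, 4.3, 8.5]
opening: 0.0237
grip_force: 40.0
```

{"name": "carry_out", "arguments": {
  "commands": [
    [[-0.002, 0, 0], 0, 0],
    [[-0.002, 0, 0], 0, 0],
    [[0, 0, 0], 0, 0],
    [[0, 0, 0], 0, 0]
  ]
}}

```text
time: 21.32
tool_pos: [0.4937, -0.0856, 0.0584]
tool_rot: [3.141, -0.002, 1.709]
contact_force: [-1.5, 6.4, 8.0]
opening: 0.0242
grip_force: 40.0
```

```bash
python3 - <<'E'
from h import *
for i in range(4):
    s=shot('scene');o=robot.observe();print(o['tool_pos'],o['contact_force'])
cv2.imwrite('pics/l.png',np.hstack([crop(s,(225,165),80,75,7)]))
E
```

```text
[ 0.49374875 -0.08557756  0.05836984] [-1.12541685  6.5529723   8.10816895]
[ 0.49373333 -0.08556814  0.05838265] [-1.21572079  6.78769254  8.08251729]
[ 0.49370972 -0.08556382  0.05837738] [-1.67776602  6.92599492  6.93324688]
[ 0.49372149 -0.0855552   0.05838472] [-1.4584052   6.23701949  7.27493443]
```

View pics/l.png

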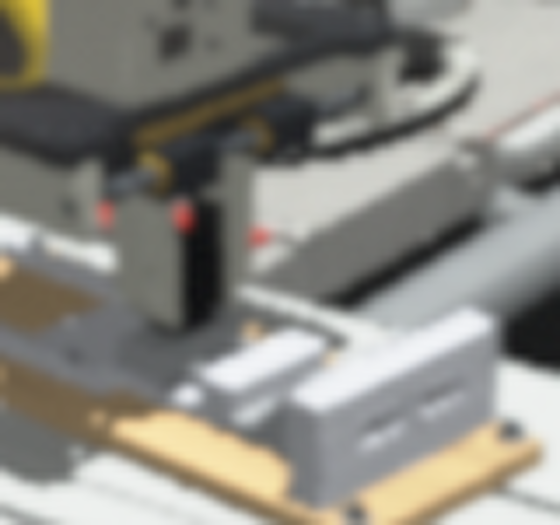

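{"name": "carry_out", "arguments": {
  "commands": [
    [[-0.002, 0, 0], 0, 0],
    [[-0.0017, 0, 0], 0, 0],
    [[0, 0, 0], 0, 0],
    [[0, 0, 0], 0, 0],
    [[0, 0, 0], 0, 0]
  ]
}}

```text
time: 22.15
tool_pos: [0.4942, -0.0888, 0.0584]
tool_rot: [3.141, -0.002, 1.709]
contact_force: [-1.9, 8.9, 8.6]
opening: 0.0238
grip_force: 40.0
```

```bash
python3 - <<'E'
from h import *
P=[]
for i in range(8):
    s=shot('scene');o=robot.observe();P.append(np.r_[o['tool_pos'],o['contact_force'],o['opening']])
P=np.array(P);print(P.mean(0).round(4),P[:,4].round(1),o['time'])
t=shot('top')
for p,z in((s,.0),(t,.0)):
  for n in('spanner_19','bolt_a'):print(n,[(np.round(q['at']),round(q['p'],2)) for q in robot.tip_of(p,n)[:3]])
E
```

```text
[ 0.4942 -0.0888  0.0584 -1.3434  8.865   8.7551  0.0237] [9.4 9.  8.4 8.9 9.  9.3 8.7 8.3] 22.55
spanner_19 [(array([329., 268.]), 0.91)]
bolt_a [(array([372., 264.]), 0.66), (array([224., 176.]), 0.52), (array([359., 253.]), 0.51)]
spanner_19 [(array([328., 200.]), 0.64)]
bolt_a [(array([347., 177.]), 0.46), (array([332., 168.]), 0.38)]
```

The axial push is about 9 N, so about 15 mm of spring. Post travel of 44 mm minus 15 leaves 29 mm of shoe travel, which matches the measured shoe start of 26 mm ending at 55 mm.

```bash
python3 -c "
from cell import robot
print(robot.hand_in())"
```

```text
the job is handed in; nothing more can be done
None
```

I handed the job in at about 22.5 s of the 51 s: the grey bracket is on the bed, holed face to the fence and within about 2 mm of centre, with the shoe shut on it and the grip held at about 9 N (about 15 mm of spring); on the way the gripper briefly touched the orange guard at about 7 N.

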